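# Put the gas hob's burners back together after cleaning

### The arm

A 6-joint arm with a two-finger parallel gripper is mounted at the origin on the work surface. World frame = base frame: x ahead of the robot, y to its left, z up, the work surface at z = 0. Lengths are in mm, angles in rad, forces in N, time in s.
With the tool pointing down it reaches from about 350 to 925 mm from the base axis. Payload 6.4 kg.
Tool frame: the origin (TCP) lies on the mounting face of the last link; the fingertips stand 199 mm ahead of it and the grasp point (between the pads) lies 180 mm ahead of it; z points along the fingers, y is the line along which they close (so a half turn about z gives the same grasp; the last joint's range is limited). The gripper opens to 94 mm and grips with 3 to 60 N. Pads are 16 mm wide; open, the fingers measure 119 mm over their backs; the gripper's body (75 mm by 177 mm) begins 78 mm behind the grasp point.
Start: joints at [1.077, 0.245, 1.558, -0, 1.339, -0.174], TCP at [204.343, 617.057, 404.655] pointing down, gripper open.
Joint ranges: [-3.13, 3.13], [-1.02, 2.26], [0.13, 2.54], [-0.95, 4.09], [0.21, 2.88], [-2.74, 2.74]. Speed limits (rad/s): [2.57, 2.57, 3.14, 3.14, 3.14, 3.14].

### API

Orientations are given as a rotation vector (axis times angle).
In Python, from plant import ctrl gives the robot as it stands.
- The arm moves only by the tool step_arm, never from a script. Its argument "series" is a list that holds one entry, the list of rows, each a list of 5 numbers: the shift along the tool's x, y, z in mm, then the turn about the tool's z in rad, then the opening, from 0 (shut) to 1 (fully open). In form: [[[tx, ty, tz, turn, hand], ...]]. A call has 1 to 8 rows; each row shifts and turns the commanded pose from where the row before left it, along the tool's axes as they then stand; what a row does not reach is not made up. A row lasts 1/12 s, in which the tool goes at most 41.7 mm and 7.16 degrees, less where a joint would pass 70% of its speed; a pose out of reach is approached as far as the arm can. A call with a gripper value outside its range is refused whole. The fingers move at their own pace and stop on an object; "force" is the grip in N (left out, the last holds). Time passes only in rows, so rows that do not move let the fingers close. It gives the time, the measured TCP pose, the force, the opening and the grip force at its end, in the units of the state.
- ctrl.state(): the state, without advancing time (a new reading comes with each control period).
- ctrl.capture(name): name is "scene" or "top"; returns the picture (480x640x3 uint8, red, green, blue); there is no depth.
- ctrl.camera_params(name): a dict with "intrinsics" (3x3 intrinsics, pixels), "distortion" ([k1, k2, p1, p2, k3] as OpenCV has them; the pictures are not rectified), "position" and "attitude" of the camera in the world. Camera axes: x right, y up, looking along -z (the intrinsics and any distortion apply to the point x, -y, -z); pixel columns grow to the right and rows downward; lengths in mm; the calibration is good to about 2 mm. A picture is of the moment at which its call begins. camera_params takes no time and is no camera call.
- ctrl.sign_off(): hands the job in; it is judged then, once.
The state is a dict: "time_s": time; "q": joint angles; "qd": joint speeds; "effort": joint torques, N m; "tool_pos": TCP position; "ee_rot": TCP orientation; "force": force on the tool from outside, world axes, zero at the start; "moment": the same for the moment, N m; "finger_gap": opening from 0.0 (shut) to 1.0 (fully open); "grip_force": force on a finger pad.
Only numpy, scipy, OpenCV 4.12 (cv2) and the standard library are available. Lean on these libraries where they do the work, as an engineer would, in place of code of your own. Each camera call takes 0.05 s, during which the arm holds its last target. There are 200 camera calls.

### The job

The parts of the hob's two burners have been washed and lie among other things on both sides of the hob. Put the burners back together: set each aluminium crown into the burner cup of its size, then lay the black cap of that size on the crown, so that every part sits level and fully home. Leave the dish brush and the spice jar that stand among them where they are.

Things in the scene. Friction and masses are not known exactly. Their poses are not given: they have to be found in the camera images.
- burner_large: Larger fixed dark cup of the gas hob (steel, 510 x 290 x 5, long side along x, knobs 29 high nearest the robot); front or rear, 220 from the other. Flange 94 wide, 3 thick; cup outer dia 66, inner 50, rim 16 above origin, 13 deep. White pin 42 towards +x, rim high. Origin: underside centre, z = 5, on the hob; z up. Seated: crown's ring lies on the rim, crown origin 6 above this one. (mm)
- burner_small: Smaller fixed dark cup of the same hob; front or rear. Flange 78 wide, 3 thick; cup outer dia 50, inner 34, rim 16 above origin, 13 deep. White ignition pin 34 from the centre towards +x, as high as the rim. Origin: underside centre, z = 5, on the hob; z up. Seated: foot of the small crown inside, its ring on the rim, crown origin 6 above this one. (mm)
- crown_large: Large crown (flame ring), aluminium, ~90 g, 24 high: ring dia 60 from 10 to 24 above the origin, with flame slots and an open well dia 36, 14 deep; below it a tapered foot 10 high, dia 42 at the ring, 32 at the bottom. Grip across the ring. Origin: centre of the foot's underside; z up. Loose, stands on its foot on the worktop (z = 0) left or right of the hob. (mm)
- crown_small: Small crown, aluminium, ~50 g, 24 high: ring dia 44 from 10 to 24 above the origin, with flame slots and an open well dia 26, 14 deep; below it a tapered foot 10 high, dia 27 at the ring, 17 at the bottom. Origin: centre of the foot's underside; z up. Loose, stands on its foot on the worktop (z = 0) left or right of the hob. (mm)
- cap_large: Large cap, black enamelled steel, ~120 g, 16 high: plain disc dia 66 from 6 to 16 above the origin, on a tapered spigot 6 high, dia 28 at the disc, 20 at the bottom. Origin: centre of the spigot's underside; z up. Loose, rests on its spigot on the worktop (z = 0) left or right of the hob. Seated: spigot in the large crown's well, disc flat on its ring, origin 18 above the crown's. (mm)
- cap_small: Small cap, black enamelled steel, ~60 g, 16 high: plain disc dia 48 from 6 to 16 above the origin, on a tapered spigot 6 high, dia 19 at the disc, 11 at the bottom. Origin: centre of the spigot's underside; z up. Loose, rests on its spigot on the worktop (z = 0) left or right of the hob. Seated: spigot in the small crown's well, disc flat on its ring, origin 18 above the crown's. (mm)
- scrub_brush: Bystander: round dish brush standing on straw-coloured bristles, wooden top with a knob, 56 mm across, 60 high. Origin: centre of the underside. Loose, among the burner parts beside the hob (all there is under 65 high; the taller kitchenware stands farther out).
- spice_jar: Bystander: small brown glass spice jar with a white lid, 48 mm across, 62 high. Origin: centre of the underside. Loose, among the burner parts beside the hob.
Not all that is in view belongs to the job. What is shaped like the crown_small but purple is not meant. What is shaped like the cap_large but green is not meant.

How it is judged (in metres and radians):
At the end, for the whole second after the job is handed in: Each crown sits in the burner cup of its size and each cap on the crown of its size: centres within 8 mm, heights within 2.5 mm of fully seated, tilted less than 0.08 rad (4.5 degrees), at rest and released. Brush and jar are each within 30 mm of where they stood (horizontal distance between crown_large and burner_large below 0.008 m and z of crown_large in the frame of burner_large between 0.0035 and 0.0085 m and angle between each of crown_large, cap_large, crown_small, cap_small's own z axis and vertical below 0.08 rad and linear speed of each of crown_large, cap_large, crown_small, cap_small below 0.02 m/s and horizontal distance between cap_large and crown_large below 0.008 m and z of cap_large in the frame of crown_large between 0.0155 and 0.0205 m and horizontal distance between crown_small and burner_small below 0.008 m and z of crown_small in the frame of burner_small between 0.0035 and 0.0085 m and horizontal distance between cap_small and crown_small below 0.008 m and z of cap_small in the frame of crown_small between 0.0155 and 0.0205 m and distance of each of scrub_brush, spice_jar from where it was at the start of the episode below 0.03 m); the robot touches nothing.
It fails at once if the scrub brush is knocked over or pushed more than 50 mm (distance of scrub_brush from where it was at the start of the episode above 0.05 m or angle between scrub_brush's own z axis and vertical above 0.5 rad).
It fails at once if the spice jar is knocked over or pushed more than 50 mm (distance of spice_jar from where it was at the start of the episode above 0.05 m or angle between spice_jar's own z axis and vertical above 0.5 rad).
It also fails if it takes over 102 s, if anything falls off the work surface, if the arm or the gripper's body presses on something with over 40 N, if the wrist force passes 120 N, or if a joint passes its speed limit or range.

## Working session

There is one attempt and no reset: what is moved stays moved. The work goes in short steps, Python scripts to look and compute and a tool call to move; the robot and the scene stay as the last step left them, time stands still between calls to the robot, and variables do not carry over. Pictures are saved under pics/ and viewed, at most 14 in all, crops included, and the job is handed in when it is done.

Besides the shell and the picture viewer there is one more tool, called after "Emit:" in YAML: its name, and indented under it one key for each argument. step_arm: Moves the arm, as the interface text tells. Its arguments: {"type":"object","properties":{"series":{"type":"array","items":{"type":"array","items":{"type":"array","items":{"type":"number"}}}},"force":{"type":"number"}},"required":["series"]}

```bash
mkdir -p pics; ls; python3 - <<'E'
from plant import ctrl
import cv2
for n in("scene","top"):
    cv2.imwrite(f"pics/{n}0.png",ctrl.capture(n)[:,:,::-1]); print(ctrl.camera_params(n))
print(ctrl.state())
E
```

```text
pics
{'intrinsics': array([[523.54886887,   0.        , 321.39739819],
       [  0.        , 523.54886887, 236.51775812],
       [  0.        ,   0.        ,   1.        ]]), 'distortion': array([0.00635109, 0.        , 0.        , 0.        , 0.        ]), 'position': array([1082.50554732, -535.01251355,  967.74129308]), 'attitude': array([0.62333769, 0.2528853 , 0.76373792])}
{'intrinsics': array([[440.39231313,   0.        , 312.37460017],
       [  0.        , 440.39231313, 239.64147905],
       [  0.        ,   0.        ,   1.        ]]), 'distortion': array([-0.04158885,  0.        ,  0.        ,  0.        ,  0.        ]), 'position': array([ 496.81298188,  -37.67063944, 1135.17869297]), 'attitude': array([ 0.07631055, -0.04571729, -1.59487909])}
{'time_s': 0.1, 'q': array([ 1.07691390e+00,  2.45726384e-01,  1.55885676e+00, -3.97023367e-05,
        1.33870301e+00, -1.74100914e-01]), 'qd': array([ 0.00019859, -0.00077485, -0.00122391, -0.00012873,  0.00085638,
       -0.00013487]), 'effort': array([-2.05010560e-04, -4.16916382e+01, -3.15525770e+01,  6.86825998e-02,
        3.10301513e-02, -5.61619026e-05]), 'tool_pos': array([204.23709257, 616.87315251, 403.68568757]), 'ee_rot': array([-5.00077147e-01, -3.10100988e+00,  2.53262151e-03]), 'force': array([-1.05995796, -0.01256153,  0.89532173]), 'moment': array([-0.04186765, -0.06678491, -0.00881983]), 'grip_force': 0.0, 'finger_gap': 0.9996827981407809}
```

View pics/top0.png

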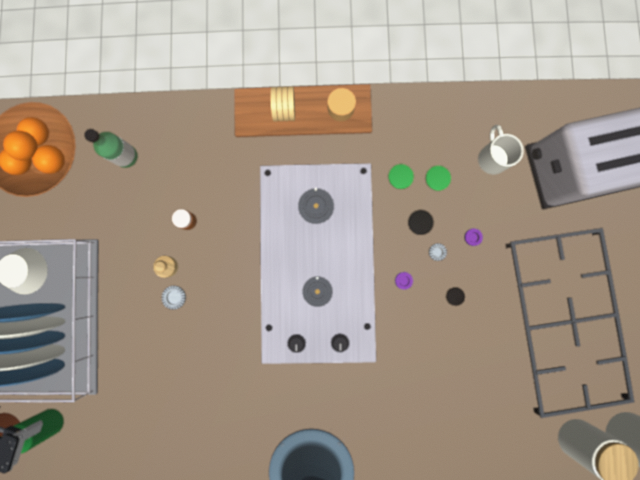

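View pics/scene0.png

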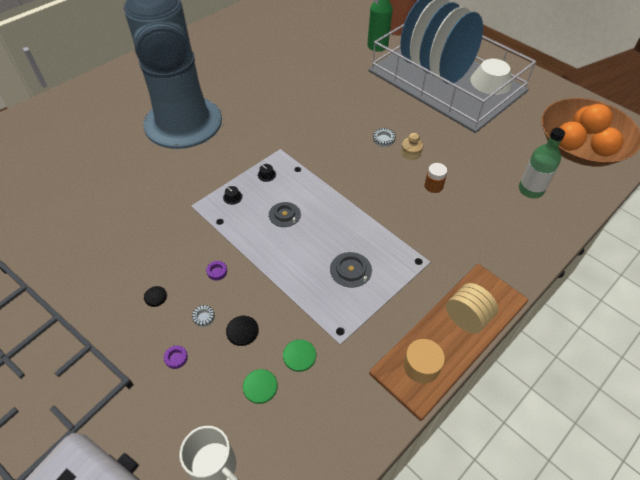

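The top view shows the parts at these pixels:
- large burner (316,206) and small burner (318,291)
- aluminium crowns at (174,297), the large one, and (438,252), the small one
- black caps at (420,222), large, and (455,296), small
- jar (183,219) and brush (165,266)

The purple rings at (473,237) and (403,281) and the green discs at (401,176) and (438,178) are decoys, because their colour is wrong.

```bash
cat > h.py <<'E'
import numpy as np,cv2
from scipy.spatial.transform import Rotation as R
from plant import ctrl
def ray(n,px):
    p=ctrl.camera_params(n); u=cv2.undistortPoints(np.array([[px]],float),p["intrinsics"],p["distortion"])[0,0]
    return np.array(p["position"]),R.from_rotvec(p["attitude"]).apply([u[0],-u[1],-1])
def plane(n,px,z):
    o,d=ray(n,px); return o+d*(z-o[2])/d[2]
def tri(a,b):
    (o,d),(p,e)=ray("top",a),ray("scene",b)
    s=np.linalg.lstsq(np.c_[d,-e],p-o,rcond=None)[0]; A,B=o+d*s[0],p+e*s[1]
    return (A+B)/2,np.linalg.norm(A-B)
def blob(im,c,kind,r=28):
    x0,y0=int(c[0])-r,int(c[1])-r; p=im[y0:y0+2*r,x0:x0+2*r].astype(int); mx=p.max(2)
    if kind=="dark": m=mx<75
    elif kind=="black": m=mx<50
    elif kind=="alu": m=(p[:,:,2]-p[:,:,0]>-3)        # bluish vs brown worktop
    elif kind=="jar": m=(p.min(2)>165)
    elif kind=="brush": m=(p[:,:,0]-p[:,:,2]>60)
    m=cv2.morphologyEx(m.astype(np.uint8),cv2.MORPH_CLOSE,np.ones((3,3)))
    cs=cv2.findContours(m,cv2.RETR_EXTERNAL,cv2.CHAIN_APPROX_NONE)[0]
    k=max(cs,key=cv2.contourArea); h=cv2.convexHull(k)
    e=cv2.fitEllipse(h); return np.array(e[0])+[x0,y0],e[1]
E
cat > m.py <<'E'
from h import *
T,S=ctrl.capture("top"),ctrl.capture("scene")
L=dict(burner_large=((316,206),(351,269),"dark",8,94),burner_small=((318,291),(285,214),"dark",8,78),
crown_large=((174,297),(384,137),"alu",20,60),crown_small=((438,252),(203,316),"alu",20,44),
cap_large=((420,222),(242,330),"black",13,66),cap_small=((455,296),(155,296),"black",13,48),
jar=((183,219),(437,171),"jar",62,46),brush=((165,266),(412,147),"brush",35,56))
for k,(a,b,m,z,D) in L.items():
    r=28 if "burner" in k else 22
    if k in("brush","jar"): r=15
    pa,ea=blob(T,a,m,r); pb,eb=blob(S,b,m,r); P,g=tri(pa,pb)
    d=np.linalg.norm(plane("top",pa,z)-ctrl.camera_params("top")["position"])/440.4
    print(k,pa.round(1),pb.round(1),"diam",(np.array(ea)*d).round(),D,"top",plane("top",pa,z)[:2].round(1),"scene",plane("scene",pb,z)[:2].round(1),"tri",P.round(1),round(g,1))
c=cv2.resize(T[150:350,130:500],None,fx=2.1,fy=2.1,interpolation=cv2.INTER_CUBIC)
cv2.imwrite("pics/c1.png",c[:,:,::-1])
E
python3 m.py
```

```text
Traceback (most recent call last):
  File "m.py", line 10, in <module>
    pa,ea=blob(T,a,m,r); pb,eb=blob(S,b,m,r); P,g=tri(pa,pb)
          ~~~~^^^^^^^^^
  File "h.py", line 22, in blob
    k=max(cs,key=cv2.contourArea); h=cv2.convexHull(k)
ValueError: max() iterable argument is empty
```

```bash
python3 - <<'E'
import cv2
T=cv2.imread("pics/top0.png")[:,:,::-1];S=cv2.imread("pics/scene0.png")[:,:,::-1]
print(T[206,290:342:2].tolist());print(T[297,158:192:2].tolist());print(T[222,402:440:2].tolist());print(S[269,320:382:3].tolist());print(T[219,170:198:2].tolist(),T[266,150:180:2].tolist())
print(S[330,220:264:2].tolist())
E
```

```text
[[194, 192, 203], [196, 194, 206], [197, 193, 205], [195, 193, 205], [141, 141, 149], [102, 106, 111], [102, 106, 111], [99, 101, 107], [98, 101, 106], [102, 105, 110], [101, 104, 110], [110, 109, 111], [180, 150, 94], [201, 163, 92], [143, 128, 105], [102, 104, 111], [102, 105, 111], [97, 99, 105], [96, 99, 105], [100, 103, 109], [100, 102, 108], [104, 106, 111], [169, 167, 176], [195, 194, 204], [196, 193, 205], [195, 194, 205]]
[[157, 138, 116], [149, 131, 111], [144, 144, 146], [176, 184, 190], [153, 158, 162], [181, 190, 197], [204, 214, 221], [202, 212, 220], [202, 212, 220], [204, 215, 221], [203, 214, 221], [198, 208, 215], [168, 176, 183], [128, 134, 137], [138, 124, 108], [160, 140, 118], [159, 138, 117]]
[[160, 140, 121], [161, 141, 120], [156, 136, 116], [86, 76, 67], [49, 47, 45], [50, 49, 46], [51, 50, 48], [50, 48, 45], [51, 48, 45], [51, 50, 48], [51, 48, 46], [53, 49, 46], [52, 47, 45], [52, 48, 44], [51, 47, 43], [62, 56, 50], [137, 122, 104], [160, 141, 120], [158, 138, 119]]
[[172, 173, 179], [178, 176, 183], [176, 175, 182], [160, 159, 166], [84, 88, 91], [76, 82
[... 339 characters left out ...]
, 246, 241], [249, 245, 241], [249, 246, 242], [249, 245, 240], [171, 158, 149], [118, 80, 55], [85, 55, 35], [115, 92, 72]] [[157, 137, 116], [159, 137, 113], [207, 175, 121], [223, 190, 134], [217, 184, 130], [213, 181, 128], [212, 180, 127], [186, 156, 107], [148, 124, 86], [198, 169, 119], [202, 173, 123], [195, 166, 117], [152, 128, 89], [114, 99, 70], [145, 126, 103]]
[[135, 120, 104], [138, 121, 104], [136, 119, 103], [60, 54, 48], [42, 43, 42], [41, 39, 41], [38, 40, 40], [37, 36, 40], [33, 32, 36], [34, 33, 33], [32, 31, 34], [28, 28, 28], [30, 28, 28], [29, 29, 29], [27, 23, 22], [25, 27, 27], [19, 20, 20], [22, 19, 23], [20, 24, 22], [63, 55, 45], [137, 123, 106], [133, 118, 101]]
```

```bash
sed -i 's/m=mx<75/m=mx<145/; s/m=mx<50/m=mx<88/; s/m=(p\[:,:,2\]-p\[:,:,0\]>-3) /m=(p[:,:,2]-p[:,:,0]>-9) /; s/>60)/>65)/' h.py; python3 m.py
```

```text
burner_large [315.7 205.7] [350.5 269.4] diam [89. 91.] 94 top [672.3 -27.5] scene [672.4 -29.6] tri [672.1 -28.    6.1] 1.5
burner_small [317.1 291.2] [284.4 214.3] diam [75. 75.] 78 top [452.6 -25.6] scene [452.8 -27.3] tri [452.2 -26.    6.4] 1.2
crown_large [173.1 297.1] [383.6 136.9] diam [62. 63.] 60 top [446.1 340.7] scene [446.2 338. ] tri [445.4 340.5  18.2] 1.9
crown_small [437.5 251.7] [202.9 315.5] diam [44. 46.] 44 top [ 544.9 -332.6] scene [ 544.1 -333.8] tri [ 544.5 -333.2   19.9] 1.4
cap_large [420.4 221.9] [241.9 330.3] diam [63. 65.] 66 top [ 622.6 -294.3] scene [ 622.6 -296.6] tri [ 622.2 -295.4   11.1] 1.8
cap_small [455. 296.] [155.1 296.1] diam [45. 49.] 48 top [ 431.9 -373.8] scene [ 432.2 -375.9] tri [ 431.4 -375.1   11. ] 1.4
jar [180.6 218. ] [437.6 168.9] diam [47. 48.] 46 top [642.5 307.5] scene [641.7 306.7] tri [642.1 307.   62.3] 1.1
brush [163.7 266.3] [411.9 144.4] diam [56. 58.] 56 top [524.5 359.6] scene [526.8 355.3] tri [524.2 360.8  30. ] 1.5
```

View pics/c1.png

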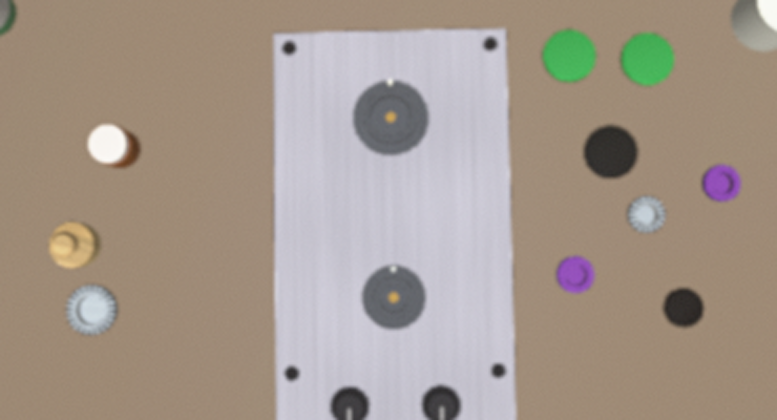

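The enlarged crop confirms which parts are meant, with silver crowns and black caps. The sizes and the 220 mm burner spacing also agree. First I turn the tool so that the fingers close along world y, then move away from the rack.

Emit:
step_arm:
  series:
    - [[0, 0, 0, -0.107, 1], [0, 0, 0, -0.106, 1], [0, 0, 0, -0.106, 1], [0, -35, 0, 0, 1], [0, -40, 0, 0, 1], [0, -40, 0, 0, 1], [0, -40, 0, 0, 1], [0, -40, 0, 0, 1]]
  force: 20

```text
time_s: 0.97
tool_pos: [203.8, 420.4, 404.3]
ee_rot: [-0.0, -3.141, 0.001]
force: [0.8, -0.7, 1.0]
finger_gap: 0.999
grip_force: 0.0
```

Emit:
step_arm:
  series:
    - [[-30, -10, 0, 0, 1], [-35, -12, 10, 0, 1], [-35, -12, 15, 0, 1], [-35, -12, 15, 0, 1], [-35, -12, 15, 0, 1], [-35, -12, 15, 0, 1], [-25, -8, 25, 0, 1], [-12, -3, 30, 0, 1]]

```text
time_s: 1.63
tool_pos: [449.7, 339.7, 280.7]
ee_rot: [0.006, 3.136, 0.003]
force: [-0.5, -0.3, -0.4]
finger_gap: 0.999
grip_force: 0.0
```

Emit:
step_arm:
  series:
    - [[0, 0, 20, 0, 1], [0, 0, 20, 0, 1], [0, 0, 15, 0, 1], [0, 0, 9, 0, 1], [0, 0, 3, 0, 1], [0, 0, 0, 0, 1]]

```text
time_s: 2.13
tool_pos: [446.0, 340.9, 212.3]
ee_rot: [-0.001, -3.141, 0.001]
force: [0.8, 0.3, -0.3]
finger_gap: 1.003
grip_force: 0.0
```

Emit:
step_arm:
  series:
    - [[0, 0, 0, 0, 0.7], [0, 0, 0, 0, 0.5], [0, 0, 0, 0, 0.5], [0, 0, 0, 0, 0.5], [0, 0, 0, 0, 0.5], [0, 0, 0, 0, 0.5]]
  force: 15

```text
time_s: 2.63
tool_pos: [446.2, 340.9, 213.1]
ee_rot: [0.001, 3.141, 0.0]
force: [-0.8, -0.5, 1.6]
finger_gap: 0.639
grip_force: 15.0
```

Emit:
step_arm:
  series:
    - [[0, 0, -15, 0, 0.5], [0, 0, -30, 0, 0.5], [0, -10, -25, 0, 0.5], [-5, -25, 0, 0, 0.5], [-15, -30, 0, 0, 0.5], [-20, -34, 0, 0, 0.5], [-20, -35, 0, 0, 0.5], [-20, -35, 0, 0, 0.5]]

```text
time_s: 3.3
tool_pos: [526.3, 170.3, 282.6]
ee_rot: [-0.0, -3.142, -0.0]
force: [0.2, 0.7, -1.4]
finger_gap: 0.643
grip_force: 15.0
```

Emit:
step_arm:
  series:
    - [[-20, -35, 0, 0, 0.5], [-20, -35, 0, 0, 0.5], [-22, -35, 0, 0, 0.5], [-25, -30, 0, 0, 0.5], [-25, -30, 0, 0, 0.5], [-20, -20, 0, 0, 0.5], [-14, -15, 0, 0, 0.5], [0, 0, 0, 0, 0.5]]

```text
time_s: 3.97
tool_pos: [673.6, -31.6, 282.6]
ee_rot: [0.007, 3.14, -0.002]
force: [0.6, -0.2, -0.8]
finger_gap: 0.641
grip_force: 15.0
```

Emit:
step_arm:
  series:
    - [[0, 0, 20, 0, 0.5], [0, 0, 15, 0, 0.5], [0, 0, 5, 0, 0.5], [0, 0, 0, 0, 0.5], [0, 0, 0, 0, 0.5]]

```text
time_s: 4.38
tool_pos: [671.4, -27.6, 242.2]
ee_rot: [-0.0, -3.14, -0.0]
force: [-0.2, -0.2, 0.1]
finger_gap: 0.641
grip_force: 15.0
```

```bash
python3 - <<'E'
from h import *
T,S=ctrl.capture("top"),ctrl.capture("scene"); s=ctrl.state(); print(s["tool_pos"],s["force"])
a=cv2.resize(T[156:256,256:376],None,fx=3.3,fy=3.3);b=cv2.resize(S[219:319,291:411],None,fx=3.3,fy=3.3)
cv2.imwrite("pics/p1.png",np.hstack([a,b])[:,:,::-1])
E
```

```text
[672.00761959 -27.95855252 243.58845598] [ 0.63528012 -0.09830841 -1.17130757]
```

View pics/p1.png

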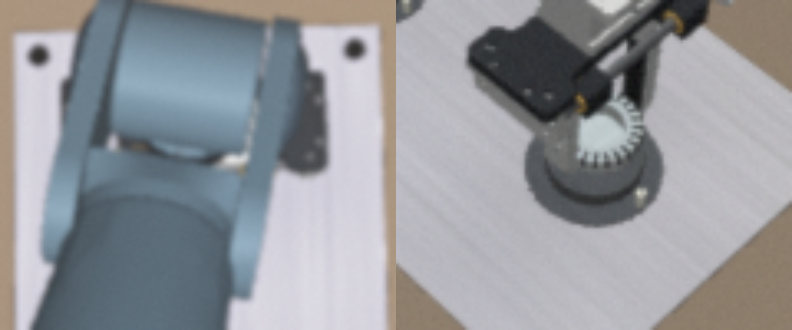

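The scene crop (right half) shows the crown, level, held right over the large cup. I lower it by about 19 mm and check the force.

Emit:
step_arm:
  series:
    - [[0, 0, 8, 0, 0.5], [0, 0, 6, 0, 0.5], [0, 0, 3, 0, 0.5], [0, 0, 2, 0, 0.5], [0, 0, 0, 0, 0.5], [0, 0, 0, 0, 0.5]]

```text
time_s: 4.98
tool_pos: [671.9, -28.3, 224.0]
ee_rot: [-0.001, -3.141, -0.0]
force: [-2.0, -0.1, 3.8]
finger_gap: 0.639
grip_force: 15.0
```

Emit:
step_arm:
  series:
    - [[0, 0, 1, 0, 0.5], [0, 0, 0, 0, 0.5], [0, 0, 0, 0, 0.66], [0, 0, 0, 0, 0.75], [0, 0, 0, 0, 0.85], [0, 0, 0, 0, 0.85], [0, 0, -15, 0, 0.85], [0, 0, -25, 0, 0.85]]

```text
time_s: 5.65
tool_pos: [670.6, -28.1, 260.2]
ee_rot: [-0.001, -3.135, -0.002]
force: [-0.1, -0.1, 0.1]
finger_gap: 0.845
grip_force: 0.0
```

Emit:
step_arm:
  series:
    - [[5, -15, -15, 0, 0.8], [13, -35, -10, 0, 0.75], [15, -38, 0, 0, 0.72], [16, -38, 0, 0, 0.7], [16, -38, 0, 0, 0.7], [16, -38, 0, 0, 0.7], [16, -38, 0, 0, 0.7], [16, -35, 0, 0, 0.7]]

```text
time_s: 6.32
tool_pos: [557.6, -305.3, 289.1]
ee_rot: [0.002, 3.14, -0.002]
force: [0.5, 0.1, -1.2]
finger_gap: 0.697
grip_force: 0.0
```

Emit:
step_arm:
  series:
    - [[10, -20, 0, 0, 0.7], [5, -10, 10, 0, 0.7], [0, 0, 25, 0, 0.7], [0, 0, 20, 0, 0.7], [0, 0, 13, 0, 0.7], [0, 0, 7, 0, 0.7], [0, 0, 0, 0, 0.7], [0, 0, 0, 0, 0.7]]

```text
time_s: 6.98
tool_pos: [544.1, -332.9, 213.0]
ee_rot: [0.0, 3.141, -0.0]
force: [-0.4, -0.4, -0.1]
finger_gap: 0.7
grip_force: 0.0
```

Emit:
step_arm:
  series:
    - [[0, 0, 0, 0, 0.5], [0, 0, 0, 0, 0.35], [0, 0, 0, 0, 0.35], [0, 0, 0, 0, 0.35], [0, 0, 0, 0, 0.35], [0, 0, -10, 0, 0.35], [0, 0, -30, 0, 0.35], [0, 0, -30, 0, 0.35]]
  force: 12

```text
time_s: 7.65
tool_pos: [542.9, -332.7, 282.2]
ee_rot: [-0.001, -3.138, -0.004]
force: [0.4, -0.0, 0.8]
finger_gap: 0.469
grip_force: 12.0
```

Emit:
step_arm:
  series:
    - [[5, 15, 0, 0, 0.35], [10, 32, 0, 0, 0.35], [12, 38, 0, 0, 0.35], [12, 38, 0, 0, 0.35], [12, 38, 0, 0, 0.35], [12, 38, 0, 0, 0.35], [12, 38, 0, 0, 0.35], [9, 35, 0, 0, 0.35]]

```text
time_s: 8.32
tool_pos: [458.5, -59.3, 283.0]
ee_rot: [-0.002, -3.142, -0.0]
force: [0.8, 0.5, -0.5]
finger_gap: 0.467
grip_force: 12.0
```

Emit:
step_arm:
  series:
    - [[6, 25, 0, 0, 0.35], [2, 10, 5, 0, 0.35], [0, 0, 20, 0, 0.35], [0, 0, 12, 0, 0.35], [0, 0, 3, 0, 0.35], [0, 0, 0, 0, 0.35], [0, 0, 0, 0, 0.35]]

```text
time_s: 8.9
tool_pos: [452.3, -26.7, 243.1]
ee_rot: [0.002, 3.141, -0.0]
force: [-0.1, -0.1, -1.1]
finger_gap: 0.464
grip_force: 12.0
```

```bash
python3 - <<'E'
from h import *
S=ctrl.capture("scene"); s=ctrl.state(); print(s["tool_pos"],s["force"],s["finger_gap"],s["q"])
cv2.imwrite("pics/p2.png",cv2.resize(S[150:350,220:420],None,fx=2.9,fy=2.9)[:,:,::-1])
E
```

```text
[452.38823419 -26.71929696 243.44344569] [ 0.43839625 -0.22547971 -0.25741566] 0.46493539806736667 [-3.10085388e-01  2.32035860e-03  2.15287691e+00 -4.84411491e-05
  9.85024956e-01 -1.87936493e+00]
```

View pics/p2.png

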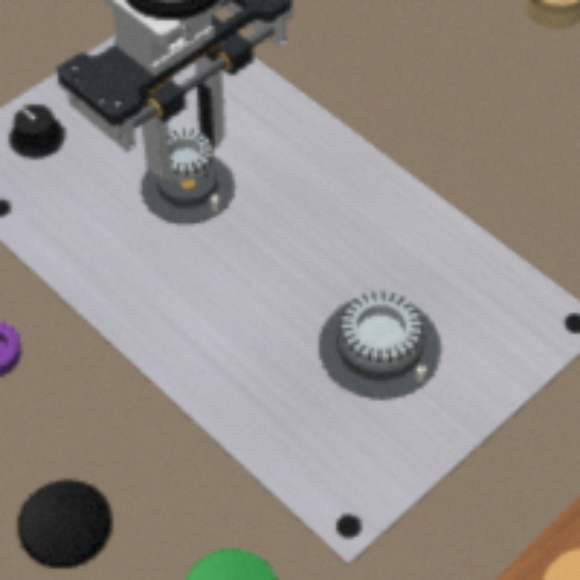

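The large crown sits level in its cup at crop (380,330), and the small crown hangs centred over the small cup at (187,165). I lower it and release.

Emit:
step_arm:
  series:
    - [[0, 0, 8, 0, 0.35], [0, 0, 6, 0, 0.35], [0, 0, 3, 0, 0.35], [0, 0, 2, 0, 0.35], [0, 0, 0, 0, 0.35], [0, 0, 1, 0, 0.35], [0, 0, 0, 0, 0.35]]

```text
time_s: 9.53
tool_pos: [452.2, -26.2, 223.6]
ee_rot: [-0.001, -3.14, -0.0]
force: [-4.8, 2.1, 12.2]
finger_gap: 0.468
grip_force: 12.0
```

Emit:
step_arm:
  series:
    - [[0, 0, 0, 0, 0.5], [0, 0, 0, 0, 0.6], [0, 0, 0, 0, 0.7], [0, 0, 0, 0, 0.7], [0, 0, -15, 0, 0.7], [0, 0, -25, 0, 0.7], [0, 0, -20, 0, 0.8], [0, 0, 0, 0, 1]]

```text
time_s: 10.2
tool_pos: [453.3, -26.5, 286.4]
ee_rot: [0.001, 3.134, -0.004]
force: [0.7, 0.1, 0.6]
finger_gap: 0.804
grip_force: 0.0
```

Emit:
step_arm:
  series:
    - [[-10, -15, 0, 0, 1], [-20, -32, 0, 0, 1], [-22, -35, 0, 0, 1], [-22, -35, 0, 0, 1], [-22, -35, 0, 0, 1], [-22, -35, 0, 0, 1], [-22, -35, 0, 0, 1], [-20, -30, 0, 0, 1]]

```text
time_s: 10.87
tool_pos: [612.2, -280.6, 281.0]
ee_rot: [-0.003, -3.141, -0.001]
force: [0.1, -0.5, 0.3]
finger_gap: 0.999
grip_force: 0.0
```

Emit:
step_arm:
  series:
    - [[-10, -17, 0, 0, 1], [0, 0, 20, 0, 1], [0, 0, 25, 0, 1], [0, 0, 15, 0, 1], [0, 0, 10, 0, 1], [0, 0, 0, 0, 1], [0, 0, 0, 0, 1]]

```text
time_s: 11.45
tool_pos: [621.5, -294.9, 212.1]
ee_rot: [-0.001, -3.141, -0.001]
force: [1.1, 0.0, -0.2]
finger_gap: 1.001
grip_force: 0.0
```

```bash
python3 - <<'E'
from h import *
S=ctrl.capture("scene");T=ctrl.capture("top"); s=ctrl.state(); print(s["tool_pos"],s["force"],s["finger_gap"])
cv2.imwrite("pics/p3.png",np.hstack([cv2.resize(S[170:370,200:400],None,fx=2,fy=2),cv2.resize(T[170:330,240:400],None,fx=2.5,fy=2.5)])[:,:,::-1])
E
```

```text
[ 622.11575581 -295.39497444  214.11219012] [0.14818152 0.29488968 0.40772913] 1.002821502379994
```

View pics/p3.png

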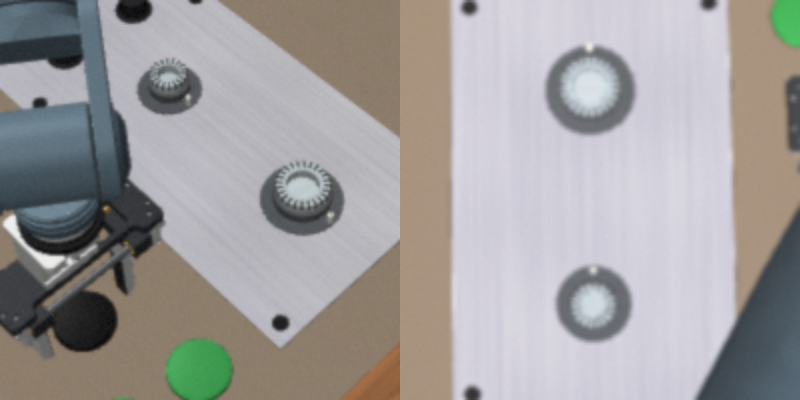

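Both crowns look seated and level. I measure their centres while lowering for the large cap.

```bash
cat > cr.py <<'E'
from h import *
def ring(n,im,c,r,thr):
    x0,y0=int(c[0])-r,int(c[1])-r; p=im[y0:y0+2*r,x0:x0+2*r].astype(int)
    m=((p.min(2)>thr)&(p[:,:,0]-p[:,:,2]<10)).astype(np.uint8); d=np.hypot(*np.mgrid[-r:r,-r:r]); m[d>r-1]=0
    m=cv2.morphologyEx(m,cv2.MORPH_CLOSE,np.ones((3,3)))
    k=max(cv2.findContours(m,cv2.RETR_EXTERNAL,cv2.CHAIN_APPROX_NONE)[0],key=cv2.contourArea); e=cv2.fitEllipse(cv2.convexHull(k))
    return np.array(e[0])+[x0,y0],np.array(e[1])
if __name__=="__main__":
    T,S=ctrl.capture("top"),ctrl.capture("scene")
    for k,a,b,ra,rb in(("large",(316,205),(351,264),16,18),("small",(317,291),(284,209),13,14)):
        pa,ea=ring("top",T,a,ra,128);pb,eb=ring("scene",S,b,rb,105);P,g=tri(pa,pb)
        print(k,pa.round(1),ea.round(1),pb.round(1),eb.round(1),plane("top",pa,30)[:2].round(1),plane("scene",pb,31)[:2].round(1),P.round(1),round(g,1))
E
python3 cr.py
```

```text
large [315.3 203.5] [23.1 26.1] [351.9 260.4] [27.6 31.1] [674.5 -27. ] [668.  -22.4] [672.5 -27.4  40.7] 0.8
small [316.8 291.9] [17.5 18.1] [284.6 206.1] [20.4 24.9] [451.8 -25.2] [449.5 -22. ] [452.3 -24.9  35.7] 0.9
```

Emit:
step_arm:
  series:
    - [[0, 0, 6, 0, 1], [0, 0, 3, 0, 1], [0, 0, 0, 0, 1], [0, 0, 0, 0, 0.8], [0, 0, 0, 0, 0.6], [0, 0, 0, 0, 0.6], [0, 0, 0, 0, 0.6], [0, 0, 0, 0, 0.6]]
  force: 15

```text
time_s: 12.32
tool_pos: [621.7, -295.3, 203.8]
ee_rot: [0.001, 3.141, -0.0]
force: [-0.0, -0.9, 0.3]
finger_gap: 0.698
grip_force: 15.0
```

Emit:
step_arm:
  series:
    - [[0, 0, -15, 0, 0.6], [0, 0, -30, 0, 0.6], [0, 10, -30, 0, 0.6], [-4, 25, 0, 0, 0.6], [-7, 35, 0, 0, 0.6], [-7, 35, 0, 0, 0.6], [-7, 35, 0, 0, 0.6], [-7, 35, 0, 0, 0.6]]

```text
time_s: 12.98
tool_pos: [653.8, -118.8, 280.0]
ee_rot: [0.002, 3.141, -0.0]
force: [0.1, 0.2, -1.2]
finger_gap: 0.697
grip_force: 15.0
```

Emit:
step_arm:
  series:
    - [[-7, 35, 0, 0, 0.6], [-6, 32, 0, 0, 0.6], [-4, 18, 0, 0, 0.6], [-1, 7, 5, 0, 0.6], [0, 0, 15, 0, 0.6], [0, 0, 10, 0, 0.6], [0, 0, 0, 0, 0.6], [0, 0, 0, 0, 0.6]]

```text
time_s: 13.65
tool_pos: [671.1, -29.7, 246.7]
ee_rot: [-0.004, -3.138, -0.001]
force: [0.4, -0.1, -1.1]
finger_gap: 0.697
grip_force: 15.0
```

```bash
python3 - <<'E'
from h import *
S=ctrl.capture("scene"); s=ctrl.state(); print(s["tool_pos"],s["force"],s["finger_gap"])
cv2.imwrite("pics/p4.png",cv2.resize(S[200:310,290:400],None,fx=5,fy=5)[:,:,::-1])
E
```

```text
[671.51633005 -29.71456033 247.7825273 ] [ 0.26909921  0.5148629  -1.51951108] 0.6931822968043491
```

View pics/p4.png

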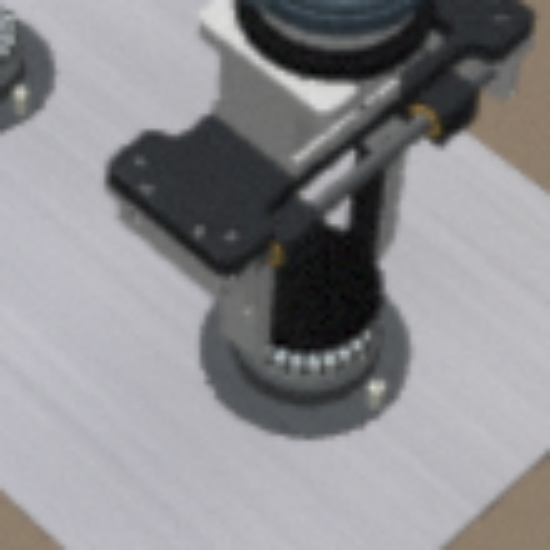

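The cap is level over the large crown at crop (325,290). I lower it by 16 mm.

Emit:
step_arm:
  series:
    - [[0, 1, 6, 0, 0.6], [0, 0, 5, 0, 0.6], [0, 0, 3, 0, 0.6], [0, 0, 1, 0, 0.6], [0, 0, 0, 0, 0.6], [0, 0, 1, 0, 0.6], [0, 0, 0, 0, 0.6]]

```text
time_s: 14.28
tool_pos: [672.0, -27.3, 232.9]
ee_rot: [0.001, 3.141, -0.0]
force: [0.4, -0.4, -0.4]
finger_gap: 0.695
grip_force: 15.0
```

Emit:
step_arm:
  series:
    - [[0, 0, 0, 0, 0.75], [0, 0, 0, 0, 0.85], [0, 0, 0, 0, 0.95], [0, 0, 0, 0, 0.95], [0, 0, -15, 0, 0.95], [0, 0, -25, 0, 0.9], [0, 0, -15, 0, 0.8], [0, 0, 0, 0, 0.75]]

```text
time_s: 14.95
tool_pos: [673.4, -27.6, 293.5]
ee_rot: [0.001, 3.133, -0.003]
force: [-0.0, 0.3, 1.2]
finger_gap: 0.793
grip_force: 0.0
```

Emit:
step_arm:
  series:
    - [[10, -15, 0, 0, 0.75], [20, -30, 0, 0, 0.75], [22, -32, 0, 0, 0.75], [22, -32, 0, 0, 0.75], [22, -32, 0, 0, 0.75], [22, -32, 0, 0, 0.75], [22, -32, 0, 0, 0.75], [22, -32, 0, 0, 0.75]]

```text
time_s: 15.62
tool_pos: [508.2, -265.3, 287.5]
ee_rot: [-0.001, -3.142, -0.0]
force: [0.5, -0.2, 0.1]
finger_gap: 0.751
grip_force: 0.0
```

Emit:
step_arm:
  series:
    - [[22, -32, 0, 0, 0.75], [22, -32, 0, 0, 0.75], [20, -28, 0, 0, 0.75], [10, -15, 0, 0, 0.75], [4, -4, 10, 0, 0.75], [0, 0, 25, 0, 0.75], [0, 0, 20, 0, 0.75], [0, 0, 0, 0, 0.75]]

```text
time_s: 16.28
tool_pos: [430.4, -372.8, 227.6]
ee_rot: [-0.001, -3.136, -0.012]
force: [-0.3, 1.0, 0.6]
finger_gap: 0.747
grip_force: 0.0
```

```bash
python3 - <<'E'
from h import *
S=ctrl.capture("scene"); T=ctrl.capture("top"); s=ctrl.state(); print(s["tool_pos"],s["force"],s["finger_gap"],s["q"])
for n,im,c in(("top",T,(315,204)),("scene",S,(351,256))):
    p,e=blob(im,c,"black",22); print(p,e,plane(n,p,42))
cv2.imwrite("pics/p5.png",np.hstack([cv2.resize(S[210:310,300:400],None,fx=4,fy=4),cv2.resize(S[220:340,90:210],None,fx=3.3333,fy=3.3333)])[:,:,::-1])
E
```

```text
[ 431.69181513 -374.1002244   231.56752062] [ 0.19812117 -0.15701937  1.0149872 ] 0.7518278414958759 [-9.12484514e-01  2.85221105e-01  1.85842420e+00  1.70695402e-04
  1.00053363e+00 -2.48345800e+00]
[315.03247643 203.6023159 ] (25.827774047851562, 26.402130126953125) [672.290711   -26.32430892  42.        ]
[349.84438705 265.93413925] (32.96263122558594, 38.204532623291016) [679.74589363 -42.05885939  42.        ]
```

View pics/p5.png

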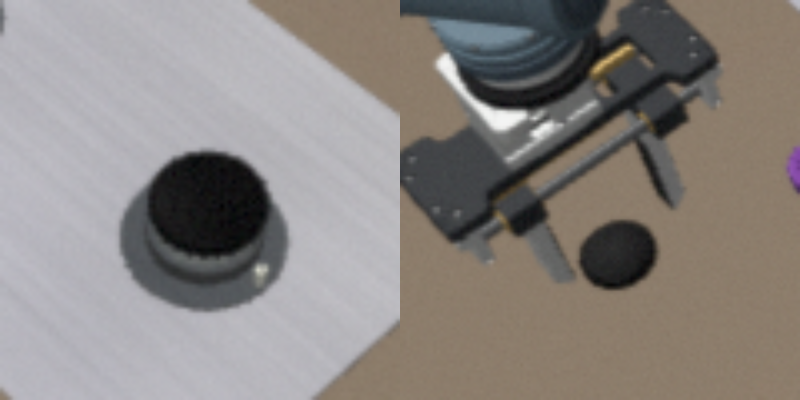

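The large cap lies flat on its crown (left half, 208,203), and the fingers straddle the small cap (right half, 618,255).

Emit:
step_arm:
  series:
    - [[0, 0, 15, 0, 0.75], [0, 0, 10, 0, 0.75], [0, 0, 4, 0, 0.75], [0, 0, 0, 0, 0.75], [0, 0, 0, 0, 0.6], [0, 0, 0, 0, 0.4], [0, 0, 0, 0, 0.4], [0, 0, 0, 0, 0.4]]
  force: 12

```text
time_s: 17.05
tool_pos: [431.7, -375.3, 204.3]
ee_rot: [0.001, 3.141, -0.001]
force: [-0.6, 0.5, 2.1]
finger_gap: 0.505
grip_force: 12.1
```

Emit:
step_arm:
  series:
    - [[0, 0, 0, 0, 0.4], [0, 0, -15, 0, 0.4], [0, 0, -30, 0, 0.4], [0, 10, -30, 0, 0.4], [-1, 25, 0, 0, 0.4], [-2, 38, 0, 0, 0.4], [-2, 38, 0, 0, 0.4], [-3, 38, 0, 0, 0.4]]

```text
time_s: 17.72
tool_pos: [439.2, -224.8, 278.8]
ee_rot: [0.003, 3.141, -0.0]
force: [0.5, -0.3, 0.1]
finger_gap: 0.507
grip_force: 12.0
```

Emit:
step_arm:
  series:
    - [[-3, 38, 0, 0, 0.4], [-3, 38, 0, 0, 0.4], [-3, 38, 0, 0, 0.4], [-2, 38, 0, 0, 0.4], [-1, 30, 0, 0, 0.4], [0, 18, 5, 0, 0.4], [0, 0, 15, 0, 0.4], [0, 0, 10, 0, 0.4]]

```text
time_s: 18.38
tool_pos: [451.5, -25.0, 248.1]
ee_rot: [-0.003, 3.142, -0.0]
force: [0.4, 0.1, -0.6]
finger_gap: 0.508
grip_force: 12.0
```

Emit:
step_arm:
  series:
    - [[0, 0, 0, 0, 0.4], [0, 0, 0, 0, 0.4]]

```text
time_s: 18.55
tool_pos: [451.6, -26.5, 248.1]
ee_rot: [-0.002, -3.14, -0.001]
force: [0.8, -0.4, -0.2]
finger_gap: 0.504
grip_force: 12.0
```

```bash
python3 - <<'E'
from h import *
S=ctrl.capture("scene"); s=ctrl.state(); print(s["tool_pos"],s["force"],s["finger_gap"])
cv2.imwrite("pics/p6.png",cv2.resize(S[150:260,230:340],None,fx=5,fy=5)[:,:,::-1])
E
```

```text
[451.93315636 -26.73401029 248.7424149 ] [-0.09575242  0.8898026  -0.29318643] 0.5017123916033555
```

View pics/p6.png

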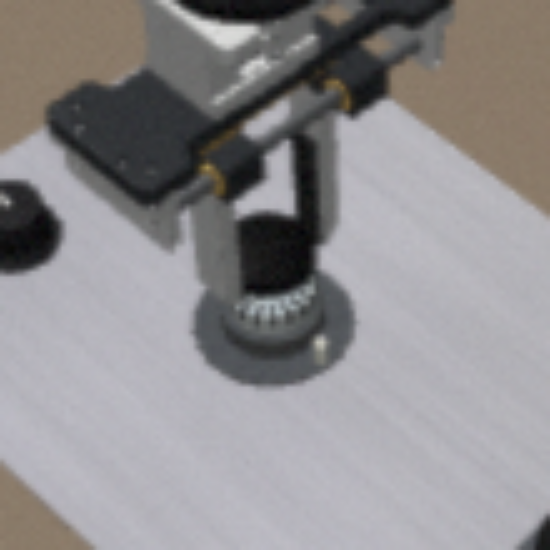

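The small cap is level over the small crown at crop (275,255). I lower it by 16 mm, release and retreat.

Emit:
step_arm:
  series:
    - [[0, 0, 6, 0, 0.4], [0, 0, 5, 0, 0.4], [0, 0, 3, 0, 0.4], [0, 0, 1, 0, 0.4], [0, 0, 0, 0, 0.4], [0, 0, 1, 0, 0.4], [0, 0, 0, 0, 0.4]]

```text
time_s: 19.18
tool_pos: [452.1, -26.2, 233.2]
ee_rot: [-0.001, -3.141, 0.0]
force: [-2.6, -0.4, 4.2]
finger_gap: 0.508
grip_force: 12.0
```

Emit:
step_arm:
  series:
    - [[0, 0, 0, 0, 0.55], [0, 0, 0, 0, 0.65], [0, 0, 0, 0, 0.75], [0, 0, 0, 0, 0.75], [0, 0, -15, 0, 0.75], [0, 0, -30, 0, 0.75], [0, 0, -35, 0, 0.75], [0, -30, -30, 0, 0.75]]

```text
time_s: 19.85
tool_pos: [451.5, -53.4, 343.4]
ee_rot: [0.006, -3.141, -0.002]
force: [0.8, -1.5, -0.7]
finger_gap: 0.75
grip_force: 0.0
```

Emit:
step_arm:
  series:
    - [[0, -40, 0, 0, 0.75], [0, -40, 0, 0, 0.75], [0, -40, 0, 0, 0.75], [0, -40, 0, 0, 0.75], [0, -40, 0, 0, 0.75], [0, -20, 0, 0, 0.75], [0, 0, 0, 0, 0.75], [0, 0, 0, 0, 0.75]]

```text
time_s: 20.52
tool_pos: [451.4, -276.1, 341.8]
ee_rot: [-0.004, -3.141, -0.001]
force: [1.1, 0.9, -0.2]
finger_gap: 0.752
grip_force: 0.0
```

```bash
python3 - <<'E'
from h import *
S=ctrl.capture("scene"); T=ctrl.capture("top"); s=ctrl.state(); print(s["tool_pos"],s["force"],s["finger_gap"])
for k,a,b in(("L",(315,204),(351,259)),("S",(317,291),(284,205))):
    pa,ea=blob(T,a,"black",20); p,e=blob(S,b,"black",17); print(k,pa,ea,plane("top",pa,42)[:2],p,e)
for k,a,b,m in(("jar",(183,219),(437,171),"jar"),("brush",(165,266),(412,147),"brush")): print(k,blob(T,a,m,15)[0],blob(S,b,m,15)[0])
cv2.imwrite("pics/p7.png",np.hstack([cv2.resize(S[170:310,250:390],None,fx=2.857,fy=2.857),cv2.resize(T[170:330,240:400],None,fx=2.5,fy=2.5)])[:,:,::-1])
E
```

```text
[ 451.57747854 -274.50905913  341.69183295] [-0.69191348  0.31413941 -0.42523604] 0.7517337853628597
L [315.02338409 203.57825279] (25.921350479125977, 26.236846923828125) [672.35223088 -26.30303186] [350.56316757 266.2741375 ] (33.943389892578125, 38.10852813720703)
S [316.74058151 291.90398407] (19.046171188354492, 19.207679748535156) [452.25232968 -25.1109198 ] [285.0125885  210.04059982] (25.65226173400879, 28.13418197631836)
jar [180.60991287 218.08244228] [437.50483608 168.91769505]
brush [163.77236843 266.49256706] [411.99501038 144.36922741]
```

View pics/p7.png

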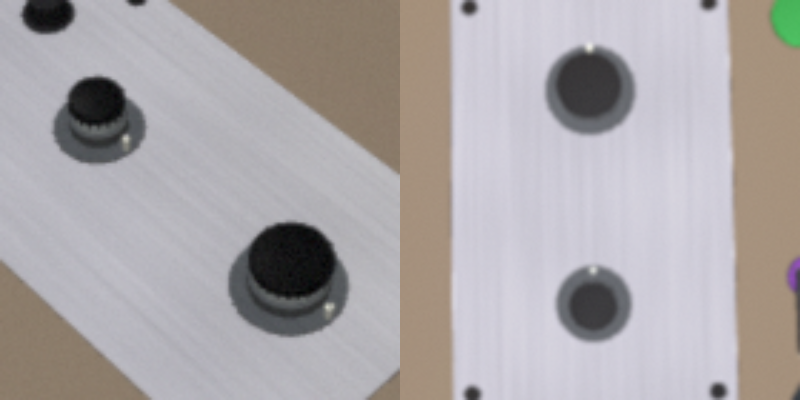

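Both burners are level and concentric: the caps are at (672.4,-26.3) and (452.3,-25.1), against cups at (672.3,-28) and (452.5,-26). The brush and jar have not moved.

```bash
python3 -c "
from plant import ctrl
print(ctrl.sign_off())"
```

```text
the job is handed in; nothing more can be done
None
```

I rebuilt both burners and handed the job in: each crown is in its cup with its cap on top, all look level and sit within about 2 mm of centre, and the brush and jar are where they stood; no verdict came back.

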